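# Bring the tee-hinge strap into its plate and hold it for the pin

### The job

The tee hinge of the shoemaker's findings chest is being put back together: lift the loose strap off the free-spinning turntable and carry it to the chest. Bring the strap's knuckle in between the two knuckles of the plate on the chest's rail, so that the three holes line up, with the strap level and reaching out over the open well, and without wedging or forcing it. Finish while still holding the strap there, carried by the gripper alone, so that the pin can be pushed through; leave the tins and the slipper where they are.

Things in the scene. Friction and masses are not known exactly. Their poses are not given: they have to be found in the camera images.
- strap: Loose zinc-grey steel hinge strap, about 0.26 kg: flat bar 37 mm wide (y, parallel sides), 6 mm thick, knuckle at its +x end, rounded tip at -x. Origin on the underside's centre line, 65 mm from the knuckle's axis, 72 mm from the tip; z up; balances near the origin. Lies flat across two battens, free underneath near its origin: there pinch it across the 37 mm from above.
- strap_eye (a point): Middle of the hole in the strap's knuckle: 65 mm from the strap's origin along its +x, 10 mm above the underside. The knuckle is a tube, 20 mm outside and 12 mm inside diameter, 37 mm long, axis along the strap's y; its lowest line is level with the strap's underside. Axes as the strap's.
- strap_tip (a point): Middle of the strap's rounded free end, 137 mm from the knuckle axis. Axes as the strap's.
- chest: Dark wood findings chest, fixed, 260 (x) by 250 (y) mm, origin under its centre, z up. At the front (x -130 to +50) an open well: 12 mm walls 85 mm high, contents below 45 mm. At the rear (x +50 to +130) a lighter fixed rail, top at 100 mm; on it the 5 mm steel hinge plate (x +52 to +94, y -51 to +51). A brass pin waits in its -y knuckle: sticks out to y = -113, nose flush with the gap.
- plate_eye (a point): Where the strap's hole belongs: on the axis of the plate's two knuckles, midway, at chest x 38, y 0, z 110 mm. Knuckles: tubes 20 mm outside, 12 inside, 30 long, along the chest's y; gap 42 mm, open above, below and to the well. In place the strap points along the chest's -x, upper face up, underside level with the rail's top, nothing under it. Axes as the chest's.
- turntable: Fixed foot of the turntable, origin on the bench at its centre. Its 220 mm plywood platter (top at 45 mm) spins freely at a touch and carries two wooden battens (tops at 69 mm, 14 mm thick, 84 mm apart between centres) that start along the foot's y; the strap lies square across them within 0.2 rad, its origin within 16 mm of the centre, knuckle towards the foot's +x.
- polish_tin: Flat round black polish tin with a red top, 70 mm across, 28 mm high, loose, on the bench between chest and turntable; origin under its centre. Leave alone.
- cement_tin: Orange cement tin with a white band, 87 mm across, 101 mm high, loose, beyond the chest and turntable; origin under its centre. Leave alone.
- slipper: Cream leather slipper, 255 by 86 by 62 mm, loose, beyond the chest and turntable; origin under its middle, toe to its +x. Leave alone.
- tack_tin: Small blue tack tin with a steel lid, 52 mm across, 31 mm high, loose, standing on the floor of the chest's well in its near -y corner, so its top is 43 mm above the bench; origin under its centre. Leave alone.
There are look-alikes about, which are no part of the job. What is meant by the strap is not brown, pink or turquoise, and is the larger of those in its own colour.

How it is judged:
By the outcome, as a careful person would: the job done as asked, in the order asked, and still so for the second after the job is handed in, while the arm keeps its last pose, push and grip.
It also fails if it takes over 45 s, if anything falls off the work surface, if the arm or the gripper's body presses on something with over 40 N, if the wrist force passes 120 N, or if a joint passes its speed limit or range.

### The arm

A 6-joint arm with a two-finger parallel gripper is mounted at the origin on the work surface. World frame = base frame: x ahead of the robot, y to its left, z up, the work surface at z = 0. Lengths are in m, angles in rad, forces in N, time in s.
With the tool pointing down it reaches from about 0.35 to 0.875 m from the base axis. Payload 4.2 kg.
Tool frame: the origin (TCP) lies on the centre line of the jaws, within the pads' length; the fingertips stand 19 mm ahead of it and the grasp point (between the pads) is the TCP; z points along the fingers, y is the line along which they close (so a half turn about z gives the same grasp; the last joint's range is limited). The gripper opens to 87 mm and grips with 3 to 60 N. Pads are 19 mm wide; open, the fingers measure 117 mm over their backs; the gripper's body (75 mm by 190 mm) begins 51 mm behind the grasp point.
Start: joints at [1.517, 0.385, 0.008, 0, -1.194, -0.259], TCP at [0.192, 0.595, 0.242] pointing down, gripper open.
Joint ranges: [-3.14, 3.14], [-1.21, 2.06], [-1.07, 1.41], [-3.16, 2.05], [-2.99, -0.16], [-3.1, 3.1]. Speed limits (rad/s): [2.79, 2.79, 3.14, 3.14, 3.14, 3.14].

### API

Orientations are given as a rotation vector (axis times angle).
In Python, from cell import monitor, viewer, order gives the robot as it stands.
- The arm moves only by the tool apply_moves, never from a script. Its arguments are lists of equal length, an entry for each row: "fingers": the opening, from 0 (shut) to 1 (fully open); "linear": the shift along the tool's x, y, z in m, a list of three; "delta_rot": the turn, a rotation vector about the tool's x, y, z in degrees, a list of three. A call has 1 to 8 rows; each row shifts and turns the commanded pose from where the row before left it, along the tool's axes as they then stand; what a row does not reach is not made up. A row lasts 1/8 s, in which the tool goes at most 62.5 mm and 10.7 degrees, less where a joint would pass 70% of its speed; a pose out of reach is approached as far as the arm can. A call with a gripper value outside its range is refused whole. The fingers move at their own pace and stop on an object; "newtons" is the grip in N (left out, the last holds). Time passes only in rows, so rows that do not move let the fingers close. It gives the time, the measured TCP pose, the force, the opening and the grip force at its end, in the units of the state.
- monitor.observe(): the state, without advancing time (a new reading comes with each control period).
- viewer.get_image(name): name is "side" or "top" or "wrist"; returns (picture, depth): 420x560x3 uint8, red, green, blue; 420x560 float32, m along the optical axis (not along the pixel's ray), 0 where there is no reading.
- viewer.camera_params(name): a dict with "mtx" (3x3 intrinsics, pixels), "rvec" (rotation vector, rad) and "tvec" (3), from world to camera coordinates, as OpenCV has them; the wrist camera has in their place "T_tool_cam" (4x4, takes a point from camera to tool coordinates, whose origin is the TCP and whose axes are the flange's). Camera axes: x right, y down, z forward; pixel columns grow to the right and rows downward; lengths in m; the calibration is good to about 2 mm. The wrist camera is an equidistant fisheye: a pixel r from the principal point sees the ray r / f radians off the axis. A picture is of the moment at which its call begins: read the wrist's pose just before it. camera_params takes no time and is no camera call.
- order.close_job(): hands the job in; it is judged then, once.
The state is a dict: "time_s": time; "joints": joint angles; "joint_vel": joint speeds; "joint_torque": joint torques, N m; "tool_pos": TCP position; "tcp_rot": TCP orientation; "force": force on the tool from outside, world axes, zero at the start; "wrist_torque": the same for the moment, N m; "grip_width": opening from 0.0 (shut) to 1.0 (fully open); "grasp_force": force on a finger pad.
Only numpy, scipy, OpenCV 4.12 (cv2) and the standard library are available. Lean on these libraries where they do the work, as an engineer would, in place of code of your own. Each camera call takes 0.05 s, during which the arm holds its last target. There are 200 camera calls.

## Working session

There is one attempt and no reset: what is moved stays moved. The work goes in short steps, Python scripts to look and compute and a tool call to move; the robot and the scene stay as the last step left them, time stands still between calls to the robot, and variables do not carry over. Pictures are saved under pics/ and viewed, at most 10 in all, crops included, and the job is handed in when it is done.

Besides the shell and the picture viewer there is one more tool, called after "Request:" in YAML: its name, and indented under it one key for each argument. apply_moves: Moves the arm, as the interface text tells. Its arguments: {"type":"object","properties":{"fingers":{"type":"array","items":{"type":"number"}},"linear":{"type":"array","items":{"type":"array","items":{"type":"number"}}},"delta_rot":{"type":"array","items":{"type":"array","items":{"type":"number"}}},"newtons":{"type":"number"}},"required":["fingers","linear","delta_rot"]}

```bash
mkdir -p pics; ls; cat > h.py <<'E'
import numpy as np, cv2
from cell import monitor, viewer, order
from scipy.spatial.transform import Rotation as R
def grab(n):
    s=monitor.observe(); im,d=viewer.get_image(n); p=viewer.camera_params(n)
    np.savez(f'{n}.npz',im=im,d=d,tp=s['tool_pos'],tr=s['tcp_rot'])
    return s,im,d,p
E
python3 - <<'E'
from h import *
for n in ['top','side','wrist']:
    s,im,d,p=grab(n); cv2.imwrite(f'pics/{n}0.png',im[:,:,::-1])
    print(n,p)
print(s)
a=[cv2.imread(f'pics/{n}0.png') for n in ['top','side']]
E
```

```text
pics
top {'mtx': array([[502.76222903,   0.        , 278.86731407],
       [  0.        , 502.76222903, 211.01568316],
       [  0.        ,   0.        ,   1.        ]]), 'rvec': array([ 2.19011906, -2.18896156,  0.08174454]), 'tvec': array([0.0614247 , 0.5387494 , 1.44693499])}
side {'mtx': array([[385.66635116,   0.        , 278.82378738],
       [  0.        , 385.66635116, 212.0389765 ],
       [  0.        ,   0.        ,   1.        ]]), 'rvec': array([ 2.31081634, -0.45943519,  0.17117652]), 'tvec': array([-0.45361269,  0.27186963,  0.79372373])}
wrist {'mtx': array([[325.1922621 ,   0.        , 279.27442499],
       [  0.        , 325.1922621 , 205.87902913],
       [  0.        ,   0.        ,   1.        ]]), 'T_tool_cam': array([[ 7.11427714e-04, -9.60348854e-01, -2.78800238e-01,
         7.62316607e-02],
       [ 9.99999735e-01,  7.26965729e-04,  4.76571347e-05,
        -2.86976491e-04],
       [ 1.56910743e-04, -2.78800198e-01,  9.60349116e-01,
        -1.42588417e-01],
       [ 0.00000000e+00,  0.00000000e+00,  0.00000000e+00,
         1.00000000e+00]])}
{'time_s': 0.1, 'joints': array([ 1.51660302e+00,  3.85491618e-01,  6.78719932e-03, -4.21920775e-04,
       -1.19401274e+00, -2.58609853e-01]), 'joint_vel': array([-0.00215917, -0.00258249,  0.00328828,  0.00098397, -0.00049702,
       -0.00027987]), 'joint_torque': array([-3.52493762e-04, -3.91689742e+01,  1.87935805e+01,  4.23182622e+00,
        1.34622541e-02, -7.43013834e-05]), 'tool_pos': array([0.19215579, 0.59421064, 0.24057335]), 'tcp_rot': array([ 3.10128187e+00, -4.89286746e-01, -3.04773333e-04]), 'force': array([0.35646752, 0.02010879, 0.2042193 ]), 'wrist_torque': array([-0.04717714, -0.01933784,  0.02151963]), 'grasp_force': 0.0, 'grip_width': 1.0000002123645846}
```

View pics/top0.png

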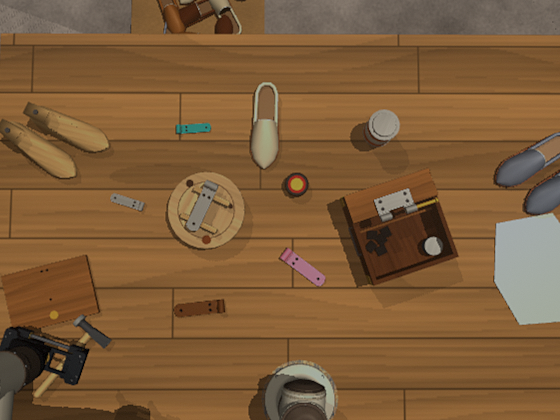

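View pics/side0.png

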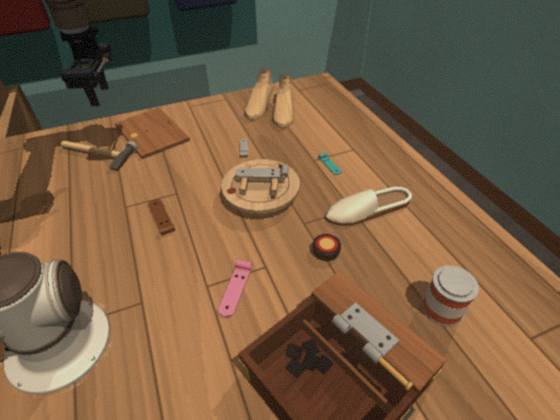

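Top view: look-alikes are the grey strap on the turntable (203,205), a small grey one (127,202), turquoise (194,128), pink (302,267) and brown (200,308). I choose (203,205). The chest is at (400,230), with its plate at (395,205). Next is a close crop and the measurements.

```bash
cat >> h.py <<'E'
def world(n):
    z=np.load(f'{n}.npz'); p=viewer.camera_params(n); im,d=z['im'],z['d']; K=p['mtx']
    v,u=np.mgrid[:420,:560]; 
    c=np.dstack([(u-K[0,2])/K[0,0]*d,(v-K[1,2])/K[1,1]*d,d])
    Rm=cv2.Rodrigues(p['rvec'])[0]
    return im,(c-p['tvec'])@Rm      # R^T(c-t)
def rect(pts):
    (c,s,a)=cv2.minAreaRect(pts.astype(np.float32)*1000); return np.round(c,1),np.round(s,1),round(a,1)
E
python3 - <<'E'
from h import *
im,W=world('top')
hsv=cv2.cvtColor(im,cv2.COLOR_RGB2HSV)
print('bench z',np.median(W[280:300,100:150,2]))
grey=(hsv[...,1]<60)&(hsv[...,2]>70)
def comp(m,minn=15):
    n,l,st,ce=cv2.connectedComponentsWithStats(m.astype(np.uint8))
    for i in range(1,n):
        if st[i,4]>=minn:
            q=W[l==i]; print(ce[i].round(0),st[i,4],'z',np.percentile(q[:,2],[5,50,95]).round(4),rect(q[:,:2]))
box=np.zeros(grey.shape,bool);box[170:245,165:245]=1
print('strap');comp(grey&box&(W[...,2]>.06))
box[:]=0;box[180:225,365:425]=1
print('plate');comp(grey&box&(W[...,2]>.085))
# rail & chest tops
reg=np.zeros(grey.shape,bool);reg[160:290,335:465]=1
print('chest walls');comp(reg&(W[...,2]>.078),200)
print('rail');comp(reg&(W[...,2]>.094)&(W[...,2]<.112),200)
reg[:]=0;reg[165:255,160:250]=1
print('platter');comp(reg&(W[...,2]>.035),200)
print('battens');comp(reg&~grey&(W[...,2]>.058),15)
a=cv2.resize(im[165:255,160:250],(480,480),interpolation=cv2.INTER_CUBIC)
b=cv2.resize(im[165:295,335:465],(480,480),interpolation=cv2.INTER_CUBIC)
cv2.imwrite('pics/crop1.png',cv2.resize(np.hstack([a,b]),(800,400))[:,:,::-1])
cv2.imwrite('pics/wrist0.png',np.load('wrist.npz')['im'][:,:,::-1])
E
```

```text
bench z 0.0010430364696585735
strap
[201. 206.] 653 z [0.0708 0.0761 0.089 ] (array([502.4, 181.2]), array([254.4, 144.8]), 64.8)
plate
[394. 203.] 733 z [0.0999 0.1058 0.1199] (array([ 504.8, -117.3]), array([ 65. , 398.7]), 18.4)
chest walls
[396. 211.] 3929 z [0.0819 0.0995 0.1139] (array([ 455.7, -172.5]), array([261. , 471.6]), 18.8)
rail
[390. 196.] 2584 z [0.0961 0.1009 0.1075] (array([ 568.7, -248.3]), array([ 95.7, 250.2]), 18.8)
platter
[206. 210.] 4598 z [0.041  0.0469 0.0778] (array([542. , 227.4]), array([218.9, 305.2]), 2.2)
battens
[197. 190.] 44 z [0.0636 0.0696 0.0738] (array([595.5, 291.8]), array([26.7, 13.7]), 66.7)
[221. 201.] 92 z [0.0636 0.0693 0.074 ] (array([564.6, 225.8]), array([49.4, 14.7]), 62.1)
[184. 216.] 49 z [0.0634 0.0696 0.0757] (array([519.5, 327.3]), array([27.3, 13.8]), 64.7)
[208. 228.] 89 z [0.0639 0.0695 0.0755] (array([462.6, 178.5]), array([220.1,  18.5]), 72.6)
```

View pics/crop1.png

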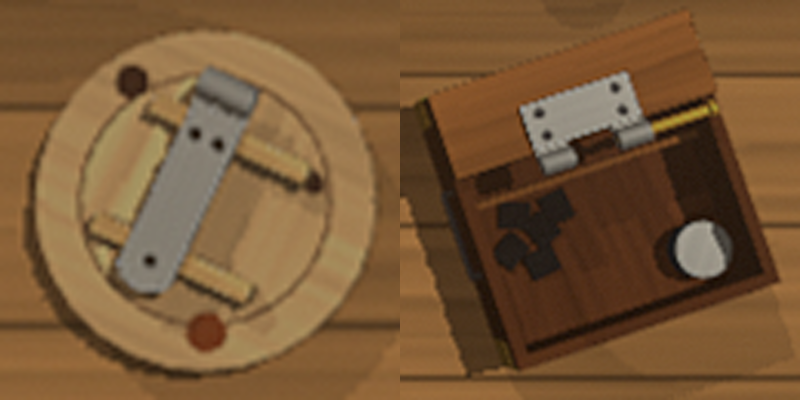

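The crop confirms the choice: a zinc-grey strap across two battens, knuckle at the upper right, tip at the lower left. The plate with its two knuckles and the pin is on the right. I'll refine both poses with outliers removed.

```bash
cat > m.py <<'E'
from h import *
im,W=world('top')
hsv=cv2.cvtColor(im,cv2.COLOR_RGB2HSV)
d=np.load('top.npz')['d']
grey=(hsv[...,1]<60)&(hsv[...,2]>70)&(d>0)
def big(m):
    n,l,st,ce=cv2.connectedComponentsWithStats(m.astype(np.uint8)); return l==1+np.argmax(st[1:,4])
def B(r0,r1,c0,c1):
    b=np.zeros(grey.shape,bool);b[r0:r1,c0:c1]=1;return b
def plane(m,z):   # cast mask pixels on plane z (no depth noise)
    p=viewer.camera_params('top');v,u=np.nonzero(m);K=p['mtx'];Rm=cv2.Rodrigues(p['rvec'])[0]
    r=np.c_[(u-K[0,2])/K[0,0],(v-K[1,2])/K[1,1],np.ones(len(u))]@Rm; c=-Rm.T@p['tvec']
    return (c+r*((z-c[2])/r[:,2])[:,None])[:,:2]
zz=W[...,2]
s=big(grey&B(170,245,165,245)&(zz>.06)&(zz<.1))
P=plane(s,.076); print('strap',s.sum(),rect(P))
P=plane(s&(zz<.08),.075); print('strap flat',rect(P))
k=big(s&(zz>.081)); print('knuckle',k.sum(),rect(plane(k,.087)))
t=big(B(165,255,160,250)&(zz>.035)&(zz<.1)); 
print('platter',cv2.minEnclosingCircle((plane(big(t),.045)*1000).astype(np.float32)))
r=big(B(160,290,335,465)&(zz>.093)&(zz<.112)&~grey); print('rail',rect(plane(r,.1)))
w=big(B(160,290,335,465)&(zz>.075)&(zz<.125)); print('chest',rect(plane(w,.09)))
g=big(grey&B(180,225,365,425)&(zz>.09)&(zz<.112)); print('plate',rect(plane(g,.105)))
k=grey&B(180,235,365,425)&(zz>.112); 
n,l,st,ce=cv2.connectedComponentsWithStats(k.astype(np.uint8))
for i in range(1,n):
    if st[i,4]>8: print('knk',ce[i].round(),st[i,4],rect(plane(l==i,.118)))
E
python3 m.py
```

```text
strap 650 (array([548.7, 279.1]), array([ 38.1, 145.5]), 65.9)
strap flat (array([546. , 280.4]), array([ 37.4, 139.6]), 65.3)
knuckle 81 (array([604. , 253.1]), array([36.4, 21.2]), 63.4)
platter ((539.395751953125, 271.3221130371094), 109.97979736328125)
rail (array([ 568.6, -247.5]), array([ 95.3, 250.5]), 18.7)
chest (array([ 491.3, -274.4]), array([260.3, 255.9]), 18.6)
plate (array([ 558.1, -253.5]), array([ 49.4, 102.3]), 18.5)
knk [411. 208.] 65 (array([ 539.4, -297.1]), array([17.2, 28.5]), 18.4)
knk [386. 217.] 67 (array([ 516.6, -228.5]), array([17.1, 29.3]), 18.4)
```

Checked against the given sizes: the strap measures 38×145 mm (given 37×147), the knuckles are 72.3 mm apart (42+30), and the platter is 110 mm in radius. Strap origin is about (547.5, 279.8) at yaw −24.6°. Plate eye is about (528, −263) at yaw 18.4°. I'll move above the strap.

Request:
apply_moves:
  fingers: [1, 1, 1, 1, 1, 1, 1, 1]
  linear:
    - [0.0543, 0.0238, 0]
    - [0.0543, 0.0238, 0]
    - [0.0543, 0.0238, 0]
    - [0.0543, 0.0238, 0]
    - [0.0543, 0.0238, 0]
    - [0.0543, 0.0238, 0]
    - [0.0543, 0.0238, 0]
    - [0.0543, 0.0238, 0]
  delta_rot:
    - [0, 0, 0]
    - [0, 0, 0]
    - [0, 0, 0]
    - [0, 0, 0]
    - [0, 0, 0]
    - [0, 0, 0]
    - [0, 0, 0]
    - [0, 0, 6.7]
  newtons: 35

```text
time_s: 1.15
tool_pos: [0.5482, 0.2784, 0.2414]
tcp_rot: [3.068, -0.674, -0.0]
force: [-0.3, 0.3, -0.3]
grip_width: 0.998
grasp_force: 0.0
```

Request:
apply_moves:
  fingers: [1, 1, 1]
  linear:
    - [0, 0, 0.03]
    - [0, 0, 0.03]
    - [0, 0, 0]
  delta_rot:
    - [0, 0, 0]
    - [0, 0, 0]
    - [0, 0, 0]

```text
time_s: 1.52
tool_pos: [0.5457, 0.2785, 0.1787]
tcp_rot: [3.064, -0.67, -0.007]
force: [-0.7, 0.4, -0.1]
grip_width: 0.998
grasp_force: 0.0
```

```bash
cat >> h.py <<'E'
def wplane(m,z):   # fisheye mask pixels -> world xy on plane z
    q=np.load('wrist.npz');p=viewer.camera_params('wrist');K=p['mtx'];T=p['T_tool_cam']
    v,u=np.nonzero(m); a=np.c_[u-K[0,2],v-K[1,2]]/K[0,0]; th=np.hypot(*a.T)+1e-9
    r=np.c_[a*(np.sin(th)/th)[:,None],np.cos(th)]
    Rt=R.from_rotvec(q['tr']).as_matrix(); r=r@(Rt@T[:3,:3]).T; c=Rt@T[:3,3]+q['tp']
    return (c+r*((z-c[2])/r[:,2])[:,None])[:,:2]
E
python3 - <<'E'
from h import *
s,im,d,p=grab('wrist'); cv2.imwrite('pics/wrist1.png',im[:,:,::-1])
print(s['time_s'],s['tool_pos'],s['tcp_rot'],s['joints'])
hsv=cv2.cvtColor(im,cv2.COLOR_RGB2HSV)
for y,x in [(210,279),(150,279),(250,279)]: print(hsv[y,x],d[y,x])
E
```

```text
1.525 [0.54568709 0.27845123 0.17866064] [ 3.06398227 -0.67012135 -0.0070091 ] [ 7.35426235e-01  4.16048140e-01 -1.08082302e-01 -7.23548622e-04
 -1.05347694e+00  4.05092391e-01]
[ 21  36 165] 0.2584661
[ 19  38 166] 0.2454738
[22 30 93] 0.26683566
```

View pics/wrist1.png

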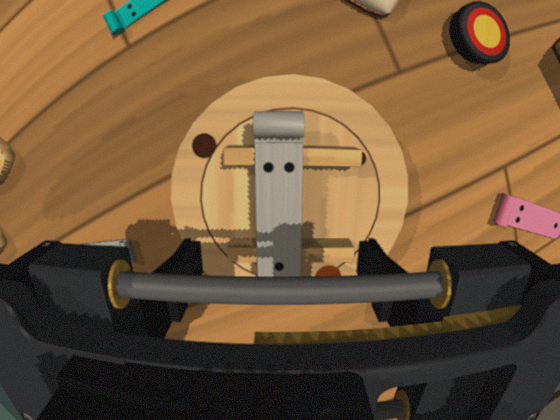

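The wrist view shows the strap upright between the open fingers: columns 255–304, knuckle at rows 112–138, holes at (268,167) and (289,167). I'll measure it in tool terms.

```bash
python3 - <<'E'
from h import *
q=np.load('wrist.npz');im=q['im'];hsv=cv2.cvtColor(im,cv2.COLOR_RGB2HSV)
grey=(hsv[...,1]<62)&(hsv[...,2]>60)
m=np.zeros(grey.shape,np.uint8);m[100:225,245:315]=grey[100:225,245:315]
m=cv2.morphologyEx(m,cv2.MORPH_OPEN,np.ones((5,5)))
L=[];Rr=[]
for r in range(150,215,5):
    c=np.nonzero(m[r])[0]
    if len(c)<20: continue
    L.append((r,c[0]));Rr.append((r,c[-1]+1))
def pix(pts,z):
    b=np.zeros(grey.shape,bool);out=[]
    for r,c in pts:
        b[:]=0;b[r,c]=1;out.append(wplane(b,z)[0])
    return np.array(out)
l=pix(L,.075);rr=pix(Rr,.075)
print(np.linalg.norm(l-rr,axis=1).round(4))
mid=(l+rr)/2
d=mid[0]-mid[-1];print('yaw',np.degrees(np.arctan2(d[1],d[0])),'mid',mid[0],mid[-1])
for P in(l,rr):
    vx,vy,_,_=cv2.fitLine((P*1e3).astype(np.float32),2,0,.01,.01).ravel();print(np.degrees(np.arctan(vy/vx)))
# knuckle far silhouette edge (top rows)
col=m[:,270:292];rows=[np.nonzero(col[:,i])[0][0] for i in range(22)];print('top row',np.median(rows))
e=pix([(int(np.median(rows)),279)],.081)[0]
yaw=np.radians(-24.6);ax=np.array([np.cos(yaw),np.sin(yaw)])
print('far edge',e,'origin est',e-ax*.0745, 'along-axis check')
tp=q['tp'];Rt=R.from_rotvec(q['tr']).as_matrix();print('tool x yaw',np.degrees(np.arctan2(Rt[1,0],Rt[0,0])),'tilt z',Rt[:,2])
print('mid in tool', [(Rt.T@np.r_[x-tp[:2],0]).round(4) for x in (mid[0],mid[-1],e)])
E
```

```text
[0.0364 0.0365 0.0359 0.0367 0.0369 0.0362 0.0363 0.0365 0.0366 0.0368
 0.0361 0.0363 0.0365]
yaw -24.643474694281867 mid [0.58977151 0.25804326] [0.54649709 0.27789556]
-24.670256
-24.673307
top row 112.0
far edge [0.61594102 0.24608232] origin est [0.54820293 0.27709524] along-axis check
tool x yaw -24.674282844434845 tilt z [-0.00547249 -0.00410311 -0.99997661]
mid in tool [array([ 0.0486,  0.0001, -0.0002]), array([ 0.001 ,  0.0002, -0.    ]), array([ 0.0774,  0.0001, -0.0003])]
```

Request:
apply_moves:
  fingers: [1, 1, 1, 1]
  linear:
    - [0.003, 0, 0.04]
    - [0, 0, 0.04]
    - [0, 0, 0.026]
    - [0, 0, 0]
  delta_rot:
    - [0, 0, 0]
    - [0, 0, 0]
    - [0, 0, 0]
    - [0, 0, 0]

```text
time_s: 2.08
tool_pos: [0.5494, 0.2786, 0.0751]
tcp_rot: [3.068, -0.668, -0.002]
force: [0.4, -0.4, 1.1]
grip_width: 1.002
grasp_force: 0.0
```

```bash
python3 - <<'E'
from h import *
s,im,d,p=grab('wrist')
Rt=R.from_rotvec(s['tcp_rot']).as_matrix();print(s['tool_pos'],Rt[:,2],np.degrees(np.arctan2(Rt[1,0],Rt[0,0])),s['force'],s['time_s'])
E
```

```text
[0.54939795 0.27862395 0.07506859] [-0.00150008 -0.0015721  -0.99999764] -24.582908313535498 [ 0.38864503 -0.44835909  1.09032718] 2.075
```

```bash
cat > e.py <<'E'
from h import *
def edges(r0,r1,z,c0=225,c1=335,step=5):
    """strap edges by row in wrist.npz -> tool frame points left/right on world plane z"""
    q=np.load('wrist.npz');hsv=cv2.cvtColor(q['im'],cv2.COLOR_RGB2HSV)
    m=np.zeros((420,560),np.uint8);m[r0:r1,c0:c1]=((hsv[...,1]<62)&(hsv[...,2]>60))[r0:r1,c0:c1]
    m=cv2.morphologyEx(m,cv2.MORPH_OPEN,np.ones((5,5)));out=[]
    Rt=R.from_rotvec(q['tr']).as_matrix()
    for r in range(r0+3,r1-3,step):
        c=np.nonzero(m[r])[0]
        if len(c)<20: continue
        o=[]
        for cc in (c[0],c[-1]+1):
            b=np.zeros(m.shape,bool);b[r,cc]=1
            x=wplane(b,z)[0];o.append(Rt.T@(np.r_[x,z]-q['tp']))
        out.append((r,c[0],c[-1]+1,*np.round([o[0][0],o[0][1],o[1][1],(o[0][1]+o[1][1])/2,abs(o[0][1]-o[1][1])],4)))
    return np.array(out)
E
python3 - <<'E'
from e import *
np.set_printoptions(suppress=True,linewidth=150)
print(edges(60,240,.075,step=12))
cv2.imwrite('pics/wrist2.png',np.load('wrist.npz')['im'][:,:,::-1])
for _ in range(2):
    s=monitor.observe();print(s['tool_pos'],s['tcp_rot'])
E
```

```text
[[123.     240.     329.       0.0724  -0.0174   0.0215   0.002    0.0389]
 [135.     239.     330.       0.0671  -0.0179   0.022    0.002    0.0399]
 [147.     239.     330.       0.0618  -0.018    0.0221   0.0021   0.0402]
 [159.     241.     328.       0.0564  -0.0172   0.0214   0.0021   0.0386]
 [171.     243.     324.       0.051   -0.0165   0.0197   0.0016   0.0362]
 [183.     244.     324.       0.0455  -0.0161   0.0199   0.0019   0.0361]
 [195.     244.     323.       0.0399  -0.0163   0.0196   0.0017   0.0359]
 [207.     244.     323.       0.0343  -0.0165   0.0199   0.0017   0.0363]
 [219.     244.     323.       0.0284  -0.0166   0.0201   0.0017   0.0367]
 [231.     245.     323.       0.0225  -0.0164   0.0203   0.002    0.0367]]
[0.55042536 0.27931731 0.07666786] [-3.06913054  0.66792448 -0.00201929]
[0.55042536 0.27931731 0.07666786] [-3.06913054  0.66792448 -0.00201929]
```

View pics/wrist2.png

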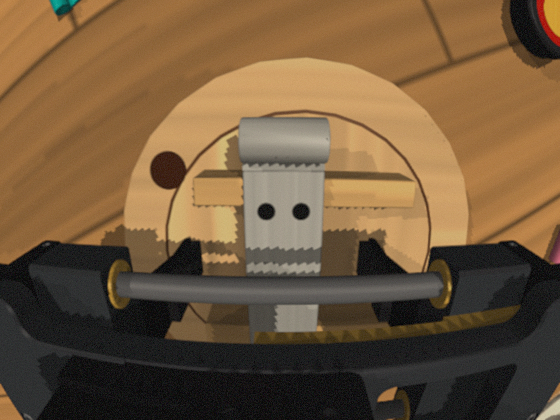

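The strap centre line is 1.8 mm to the tool's +y and the knuckle is right along x. I'll correct this, settle, and recheck.

Request:
apply_moves:
  fingers: [1, 1, 1]
  linear:
    - [0, 0.0018, 0.001]
    - [0, 0, 0]
    - [0, 0, 0]
  delta_rot:
    - [0, 0, 0]
    - [0, 0, 0]
    - [0, 0, 0]

```text
time_s: 2.5
tool_pos: [0.5493, 0.2772, 0.0756]
tcp_rot: [-3.068, 0.669, -0.002]
force: [-0.8, 0.0, -0.1]
grip_width: 0.998
grasp_force: 0.0
```

```bash
python3 - <<'E'
from e import *
np.set_printoptions(suppress=True,linewidth=150)
grab('wrist');print(edges(165,240,.075,step=15))
s=monitor.observe();print(s['tool_pos'],s['tcp_rot'],s['time_s'])
E
```

```text
[[168.     240.     322.       0.0523  -0.0179   0.0189   0.0005   0.0367]
 [183.     241.     321.       0.0454  -0.0176   0.0186   0.0005   0.0362]
 [198.     241.     321.       0.0384  -0.0178   0.0188   0.0005   0.0366]
 [213.     242.     320.       0.0312  -0.0175   0.0186   0.0005   0.0362]
 [228.     242.     320.       0.0238  -0.0178   0.0189   0.0006   0.0367]]
[0.54925623 0.27711368 0.07531385] [-3.06841318  0.66954786 -0.00127058] 2.55
```

Request:
apply_moves:
  fingers: [1, 0.55, 0.45, 0.4, 0.3, 0.3, 0.3, 0.3]
  linear:
    - [0, 0.0005, 0.002]
    - [0, 0, 0]
    - [0, 0, 0]
    - [0, 0, 0]
    - [0, 0, 0]
    - [0, 0, 0]
    - [0, 0, 0]
    - [0, 0, 0]
  delta_rot:
    - [0, 0, 0]
    - [0, 0, 0]
    - [0, 0, 0]
    - [0, 0, 0]
    - [0, 0, 0]
    - [0, 0, 0]
    - [0, 0, 0]
    - [0, 0, 0]
  newtons: 12

```text
time_s: 3.55
tool_pos: [0.5488, 0.2765, 0.0726]
tcp_rot: [-3.069, 0.67, -0.0]
force: [-0.3, -0.1, -0.1]
grip_width: 0.423
grasp_force: 12.0
```

Request:
apply_moves:
  fingers: [0, 0, 0]
  linear:
    - [0, 0, 0]
    - [0, 0, 0]
    - [0, 0, 0]
  delta_rot:
    - [0, 0, 0]
    - [0, 0, 0]
    - [0, 0, 0]
  newtons: 40

```text
time_s: 3.92
tool_pos: [0.5488, 0.2765, 0.0726]
tcp_rot: [-3.069, 0.67, -0.0]
force: [0.0, 0.5, -0.1]
grip_width: 0.418
grasp_force: 40.8
```

Request:
apply_moves:
  fingers: [0, 0, 0, 0, 0, 0, 0, 0]
  linear:
    - [0, 0, -0.01]
    - [0, 0, -0.02]
    - [0, 0, -0.03]
    - [0, 0, -0.03]
    - [0, 0, -0.03]
    - [0, 0, 0]
    - [0, 0, 0]
    - [0, 0, 0]
  delta_rot:
    - [0, 0, 0]
    - [0, 0, 0]
    - [0, 0, -4]
    - [0, 0, -8]
    - [0, 0, -9]
    - [0, 0, -9]
    - [0, 0, -8]
    - [0, 0, -5]

```text
time_s: 4.92
tool_pos: [0.5482, 0.2761, 0.1925]
tcp_rot: [3.1, 0.506, -0.002]
force: [-0.0, -0.2, -3.5]
grip_width: 0.42
grasp_force: 40.8
```

Request:
apply_moves:
  fingers: [0, 0, 0, 0, 0, 0, 0, 0]
  linear:
    - [-0.012, 0.021, 0]
    - [-0.0247, 0.042, 0]
    - [-0.0247, 0.042, 0]
    - [-0.0247, 0.042, 0]
    - [-0.0247, 0.042, 0]
    - [-0.0247, 0.042, 0]
    - [-0.0247, 0.042, 0]
    - [-0.0247, 0.042, 0]
  delta_rot:
    - [0, 0, 0]
    - [0, 0, 0]
    - [0, 0, 0]
    - [0, 0, 0]
    - [0, 0, 0]
    - [0, 0, 0]
    - [0, 0, 0]
    - [0, 0, 0]

```text
time_s: 5.92
tool_pos: [0.4709, -0.0829, 0.1928]
tcp_rot: [-3.101, -0.5, 0.001]
force: [1.0, 0.3, -2.5]
grip_width: 0.417
grasp_force: 40.8
```

Request:
apply_moves:
  fingers: [0, 0, 0, 0, 0, 0, 0]
  linear:
    - [-0.0247, 0.042, 0]
    - [-0.0247, 0.042, 0]
    - [-0.0247, 0.042, 0]
    - [-0.0247, 0.042, 0]
    - [-0.0124, 0.021, 0]
    - [0, 0, 0]
    - [0, 0, 0]
  delta_rot:
    - [0, 0, 0]
    - [0, 0, 0]
    - [0, 0, 0]
    - [0, 0, 0]
    - [0, 0, 0]
    - [0, 0, 0]
    - [0, 0, 0]

```text
time_s: 6.8
tool_pos: [0.4259, -0.2948, 0.1925]
tcp_rot: [-3.101, -0.5, 0.001]
force: [-0.7, 1.2, -3.8]
grip_width: 0.416
grasp_force: 40.8
```

```bash
python3 - <<'E'
from e import *
s,im,d,p=grab('wrist');Rt=R.from_rotvec(s['tcp_rot']).as_matrix();print(s['tool_pos'],Rt[:,2],np.degrees(np.arctan2(Rt[1,0],Rt[0,0])),s['force'],s['wrist_torque'],s['time_s'],s['grip_width'],s['joints'])
cv2.imwrite('pics/wrist3.png',im[:,:,::-1])
for n in('top','side'): grab(n)
E
```

```text
[ 0.4258686  -0.29483188  0.1925128 ] [-5.28199173e-04  5.25061136e-04 -9.99999723e-01] 18.327463723523948 [-0.67905302  1.21116436 -3.84817378] [-0.0622672   0.03656824  0.00816381] 6.8 0.41597208712252914 [-2.92118698e-01  2.47287816e-01 -3.24594753e-01 -4.16891785e-04
 -9.99570827e-01  2.18301501e+00]
```

View pics/wrist3.png

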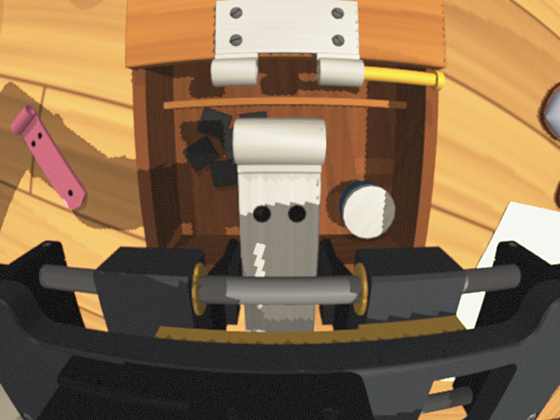

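The wrist view shows the held strap with its knuckle at (280,143). The plate knuckles are ahead at (235,71) and (341,71), the gap spans columns 258–317, the pin is at right, and the tack tin (367,212) is untouched. I'll measure the tubes with depth in tool axes.

```bash
cat > t.py <<'E'
from h import *
from scipy.optimize import least_squares
np.set_printoptions(suppress=True,linewidth=150)
def tool_pts():
    q=np.load('wrist.npz');p=viewer.camera_params('wrist');K=p['mtx'];T=p['T_tool_cam']
    v,u=np.mgrid[:420,:560]; a=np.dstack([u-K[0,2],v-K[1,2]])/K[0,0]; th=np.hypot(a[...,0],a[...,1])+1e-9
    r=np.dstack([a*(np.tan(th)/th)[...,None],np.ones(th.shape)])*q['d'][...,None]
    return q['im'],r@T[:3,:3].T+T[:3,3],q['d']>0
def tube(P,m,name):
    X=P[m];
    f=lambda c:np.hypot(X[:,0]-c[0]-c[2]*X[:,1],X[:,2]-c[1]-c[3]*X[:,1])-.010
    c=least_squares(f,[np.median(X[:,0]),np.median(X[:,2])+.01,0,0],loss='soft_l1',f_scale=.001).x
    print(name,m.sum(),'axis x,z at y=0',c[:2].round(4),'slopes',c[2:].round(4),'rms',np.std(f(c)).round(4),'y',np.percentile(X[:,1],[0.5,2,98,99.5]).round(4))
    return c
def white(im):
    h=cv2.cvtColor(im,cv2.COLOR_RGB2HSV);return (h[...,1]<70)&(h[...,2]>110)
def box(r0,r1,c0,c1):
    b=np.zeros((420,560),bool);b[r0:r1,c0:c1]=1;return b
def ends(im,r,c0,c1):  # first/last light pixels
    w=white(im);c=np.nonzero(w[r,c0:c1])[0]+c0;return c[0],c[-1]+1
def px(r,c,zt):   # pixel -> tool y,x on tool plane zt
    p=viewer.camera_params('wrist');K=p['mtx'];T=p['T_tool_cam']
    a=np.array([c-.5-K[0,2],r-K[1,2]])/K[0,0];th=np.hypot(*a)
    d=T[:3,:3]@np.r_[a*np.sin(th)/th,np.cos(th)];o=T[:3,3];return (o+d*(zt-o[2])/d[2])[:2]
E
python3 - <<'E'
from t import *
im,P,ok=tool_pts();w=white(im)&ok
cs=tube(P,w&box(122,160,228,332),'strap')
cl=tube(P,w&box(60,86,205,259),'plateL')
cr=tube(P,w&box(60,86,316,362),'plateR')
b=w&box(60,86,205,362); tube(P,b,'both')
f=w&box(185,240,243,318);X=P[f];A=np.c_[X[:,:2],np.ones(len(X))];print('face z=ax+by+c',np.linalg.lstsq(A,X[:,2],rcond=None)[0],np.std(X[:,2]))
f=w&box(15,52,222,352);X=P[f];A=np.c_[X[:,:2],np.ones(len(X))];print('plate',np.linalg.lstsq(A,X[:,2],rcond=None)[0])
for r in (128,134,140,146): e=ends(im,r,225,340);print('strap',r,e,[px(r,c,cs[1]-.009)[1].round(4) for c in e])
for r in (64,68,72,76):
    e=ends(im,r,205,262);g=ends(im,r,312,362);print('plate',r,e,g,[px(r,c,cl[1]-.009)[1].round(4) for c in (*e,*g)])
E
```

```text
strap 3508 axis x,z at y=0 [ 0.065  -0.0053] slopes [ 0.0022 -0.0019] rms 0.0127 y [-0.0188 -0.0181  0.0172  0.0178]
plateL 1178 axis x,z at y=0 [0.107  0.0828] slopes [ 0.0066 -0.0181] rms 0.0096 y [-0.0681 -0.0453 -0.0162 -0.016 ]
plateR 1091 axis x,z at y=0 [0.1066 0.0831] slopes [0.0112 0.0062] rms 0.0008 y [0.026  0.0262 0.0541 0.0547]
both 2269 axis x,z at y=0 [0.1069 0.0833] slopes [ 0.0044 -0.0004] rms 0.007 y [-0.0679 -0.0447  0.0535  0.0544]
face z=ax+by+c [ 0.00385329  0.00176954 -0.00181984] 0.0006006666864811309
plate [ 0.00526366 -0.00064472  0.08735668]
strap 128 (np.int64(233), np.int64(326)) [np.float64(-0.0187), np.float64(0.0179)]
strap 134 (np.int64(233), np.int64(326)) [np.float64(-0.0187), np.float64(0.018)]
strap 140 (np.int64(232), np.int64(326)) [np.float64(-0.0192), np.float64(0.018)]
strap 146 (np.int64(233), np.int64(326)) [np.float64(-0.0188), np.float64(0.0181)]
plate 64 (np.int64(211), np.int64(258)) (np.int64(319), np.int64(362)) [np.float64(-0.0459), np.float64(-0.0146), np.float64(0.0253), np.float64(0.0544)]
plate 68 (np.int64(210), np.int64(258)) (np.int64(317), np.int64(362)) [np.float64(-0.0466), np.float64(-0.0146), np.float64(0.024), np.float64(0.0544)]
plate 72 (np.int64(211), np.int64(258)) (np.int64(320), np.int64(362)) [np.float64(-0.0459), np.float64(-0.0146), np.float64(0.026), np.float64(0.0544)]
plate 76 (np.int64(211), np.int64(258)) (np.int64(317), np.int64(362)) [np.float64(-0.0459), np.float64(-0.0146), np.float64(0.024), np.float64(0.0544)]
```

Relative offsets from strap eye to plate eye, in tool axes, are about (+42, +5, +88.5) mm with parallel axes. I'll descend with x still retracted, then remeasure.

Request:
apply_moves:
  fingers: [0, 0, 0, 0, 0, 0]
  linear:
    - [0, 0.005, 0.02]
    - [0, 0, 0.025]
    - [0, 0, 0.025]
    - [0, 0, 0.0185]
    - [0, 0, 0]
    - [0, 0, 0]
  delta_rot:
    - [0, 0, 0]
    - [0, 0, 0]
    - [0, 0, 0]
    - [0, 0, 0]
    - [0, 0, 0]
    - [0, 0, 0]

```text
time_s: 7.7
tool_pos: [0.4292, -0.2998, 0.105]
tcp_rot: [3.1, 0.503, 0.002]
force: [-0.4, -0.6, -2.9]
grip_width: 0.414
grasp_force: 40.8
```

```bash
python3 - <<'E'
from t import *
s,im,d,p=grab('wrist');Rt=R.from_rotvec(s['tcp_rot']).as_matrix();print(s['tool_pos'],Rt[:,2],np.degrees(np.arctan2(Rt[1,0],Rt[0,0])),s['force'],s['time_s'])
cv2.imwrite('pics/wrist4.png',im[:,:,::-1])
grab('side')
im,P,ok=tool_pts()
E
```

```text
[ 0.42916953 -0.29982815  0.10496083] [ 0.00148186 -0.00084823 -0.99999854] 18.444998213819055 [-0.44806266 -0.62892698 -2.93556961] 7.7
```

View pics/wrist4.png

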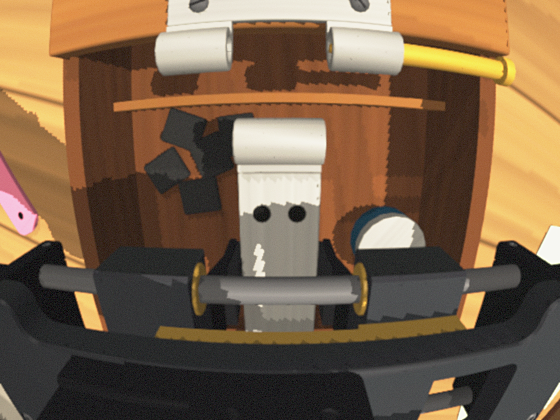

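The strap is now at about rail height, with its knuckle at (280,143). The plate knuckles are at (193,51) and (366,51), with the gap between columns 232 and 327.

```bash
python3 - <<'E'
from t import *
im,P,ok=tool_pts();w=white(im)&ok
near=(P[...,2]<.03)&(P[...,2]>-.03)
cs=tube(P,w&near&box(122,160,228,332),'strap')
cl=tube(P,w&near&box(36,72,158,222),'plateL')
cr=tube(P,w&near&box(36,72,338,402),'plateR')
tube(P,w&near&(box(36,72,158,222)|box(36,72,338,402)),'both')
for r in (134,140): e=ends(im,r,225,340);print('strap',r,e,[px(r,c,cs[1]-.009)[1].round(4) for c in e])
for r in (36,40,44,48):
    e=ends(im,r,150,262);g=ends(im,r,310,408);print('plate',r,e,g,[px(r,c,cl[1]-.009)[1].round(4) for c in (*e,*g)])
E
```

```text
strap 3490 axis x,z at y=0 [ 0.065  -0.0054] slopes [ 0.003  -0.0007] rms 0.0006 y [-0.0185 -0.0179  0.0171  0.0177]
plateL 2284 axis x,z at y=0 [ 0.1055 -0.0042] slopes [0.004  0.0011] rms 0.0006 y [-0.0503 -0.0496 -0.0237 -0.0232]
plateR 2253 axis x,z at y=0 [ 0.1058 -0.0043] slopes [-0.0023  0.0072] rms 0.0006 y [0.0228 0.0233 0.0492 0.0499]
both 4537 axis x,z at y=0 [ 0.1055 -0.0041] slopes [0.0039 0.0023] rms 0.0006 y [-0.05   -0.0491  0.0487  0.0495]
strap 134 (np.int64(232), np.int64(326)) [np.float64(-0.0191), np.float64(0.018)]
strap 140 (np.int64(232), np.int64(326)) [np.float64(-0.0192), np.float64(0.018)]
plate 36 (np.int64(157), np.int64(233)) (np.int64(332), np.int64(402)) [np.float64(-0.0507), np.float64(-0.0187), np.float64(0.0203), np.float64(0.0498)]
plate 40 (np.int64(156), np.int64(233)) (np.int64(328), np.int64(404)) [np.float64(-0.0511), np.float64(-0.0187), np.float64(0.0187), np.float64(0.0507)]
plate 44 (np.int64(155), np.int64(233)) (np.int64(327), np.int64(404)) [np.float64(-0.0516), np.float64(-0.0187), np.float64(0.0183), np.float64(0.0507)]
plate 48 (np.int64(154), np.int64(233)) (np.int64(327), np.int64(404)) [np.float64(-0.052), np.float64(-0.0187), np.float64(0.0183), np.float64(0.0506)]
```

Remaining offsets: y is centred to 0.2 mm, z needs +1.2 mm, x needs +40.5 mm. I'll advance most of the way and check.

Request:
apply_moves:
  fingers: [0, 0, 0, 0, 0, 0]
  linear:
    - [0.005, 0, 0.0012]
    - [0.007, 0, 0]
    - [0.005, 0, 0]
    - [0.001, 0, 0]
    - [0, 0, 0]
    - [0, 0, 0]
  delta_rot:
    - [0, 0, 0]
    - [0, 0, 0]
    - [0, 0, 0]
    - [0, 0, 0]
    - [0, 0, 0]
    - [0, 0, 0]

```text
time_s: 8.55
tool_pos: [0.4452, -0.2942, 0.1028]
tcp_rot: [-3.101, -0.501, 0.0]
force: [-0.0, -0.1, -3.4]
grip_width: 0.416
grasp_force: 40.7
```

```bash
cat > c.py <<'E'
from t import *
s,im,d,p=grab('wrist');Rt=R.from_rotvec(s['tcp_rot']).as_matrix();print(s['tool_pos'],Rt[:,2],np.degrees(np.arctan2(Rt[1,0],Rt[0,0])),s['force'],s['wrist_torque'],s['time_s'])
cv2.imwrite('pics/w%d.png'%(s['time_s']*1000),im[:,:,::-1])
im,P,ok=tool_pts();w=white(im)&ok&(np.abs(P[...,2])<.03)
y=P[...,1];x=P[...,0]
cs=tube(P,w&box(118,160,228,332)&(x>.056)&(x<.08)&(abs(y)<.017),'strap')
import sys
x0=float(sys.argv[1])
pl=w&(abs(x-x0)<.009)&(P[...,2]<.0)
tube(P,pl&(y<-.025)&(y>-.05),'L');tube(P,pl&(y>.025)&(y<.05),'R')
cb=tube(P,pl&(abs(y)>.025)&(abs(y)<.049),'both')
tube(P,pl&(abs(y)<.065)&(abs(y)>.02),'y range')
print('d',(cb-cs)[:2])
E
python3 c.py .0875
```

```text
[ 0.44515806 -0.29423918  0.10277228] [-0.00029825  0.00009538 -0.99999995] 18.368627779312124 [-0.00697165 -0.10103085 -3.37621861] [-0.11344085 -0.03239394  0.03504594] 8.55
strap 3585 axis x,z at y=0 [ 0.065  -0.0053] slopes [0.0034 0.0008] rms 0.0006 y [-0.0169 -0.0163  0.0163  0.0169]
L 2555 axis x,z at y=0 [ 0.0884 -0.0064] slopes [0.0016 0.0009] rms 0.0006 y [-0.0499 -0.0494 -0.0255 -0.0251]
R 2491 axis x,z at y=0 [ 0.0885 -0.0064] slopes [0.0028 0.0006] rms 0.0006 y [0.0251 0.0254 0.0495 0.0499]
both 4866 axis x,z at y=0 [ 0.0885 -0.0064] slopes [0.0039 0.0005] rms 0.0006 y [-0.0487 -0.0479  0.048   0.0488]
y range 6306 axis x,z at y=0 [ 0.0885 -0.0064] slopes [0.0039 0.0007] rms 0.0009 y [-0.0505 -0.0495  0.0489  0.05  ]
d [ 0.02354836 -0.00107569]
```

Request:
apply_moves:
  fingers: [0, 0, 0, 0, 0, 0]
  linear:
    - [0.003, 0, -0.001]
    - [0.004, 0, 0]
    - [0.004, 0, 0]
    - [0.0025, 0, 0]
    - [0, 0, 0]
    - [0, 0, 0]
  delta_rot:
    - [0, 0, 0]
    - [0, 0, 0]
    - [0, 0, 0]
    - [0, 0, 0]
    - [0, 0, 0]
    - [0, 0, 0]

```text
time_s: 9.35
tool_pos: [0.4581, -0.2899, 0.1038]
tcp_rot: [-3.101, -0.502, 0.0]
force: [-0.2, -0.9, -3.7]
grip_width: 0.418
grasp_force: 40.7
```

```bash
python3 c.py .0745
```

```text
[ 0.45807409 -0.28991698  0.10379252] [-0.00019985  0.00010711 -0.99999997] 18.37729977808549 [-0.23901657 -0.94585475 -3.73333473] [-0.04931397  0.04902978  0.03973337] 9.35
strap 3578 axis x,z at y=0 [ 0.0649 -0.0053] slopes [0.0031 0.0019] rms 0.0005 y [-0.0169 -0.0164  0.0162  0.0168]
L 2506 axis x,z at y=0 [ 0.075  -0.0054] slopes [0.0077 0.0014] rms 0.0006 y [-0.0498 -0.0493 -0.0254 -0.0251]
R 2478 axis x,z at y=0 [ 0.075  -0.0054] slopes [ 0.0027 -0.0006] rms 0.0005 y [0.0251 0.0255 0.0495 0.0498]
both 4812 axis x,z at y=0 [ 0.0749 -0.0055] slopes [0.0052 0.0006] rms 0.0006 y [-0.0487 -0.048   0.0479  0.0488]
y range 6135 axis x,z at y=0 [ 0.0749 -0.0054] slopes [0.0058 0.0006] rms 0.0008 y [-0.0505 -0.0494  0.049   0.0501]
d [ 0.00994926 -0.00010926]
```

Axes agree to 0.1 mm in z, and 10 mm is left in x.

Request:
apply_moves:
  fingers: [0, 0, 0, 0, 0, 0, 0]
  linear:
    - [0.002, 0, 0]
    - [0.0025, 0, 0]
    - [0.0025, 0, 0]
    - [0.002, 0, 0]
    - [0.001, 0, 0]
    - [0, 0, 0]
    - [0, 0, 0]
  delta_rot:
    - [0, 0, 0]
    - [0, 0, 0]
    - [0, 0, 0]
    - [0, 0, 0]
    - [0, 0, 0]
    - [0, 0, 0]
    - [0, 0, 0]

```text
time_s: 10.28
tool_pos: [0.4676, -0.2868, 0.1038]
tcp_rot: [-3.101, -0.502, 0.0]
force: [-0.4, -0.2, -2.6]
grip_width: 0.419
grasp_force: 40.8
```

```bash
python3 c.py .065; python3 - <<'E'
from h import *
s,im,d,p=grab('side');cv2.imwrite('pics/side9.png',cv2.resize(im[270:420,240:450],None,fx=3,fy=3,interpolation=cv2.INTER_CUBIC)[:,:,::-1])
w=cv2.imread(sorted(__import__('glob').glob('pics/w[0-9]*.png'),key=__import__('os').path.getmtime)[-1])
cv2.imwrite('pics/w9.png',cv2.resize(w[80:240,160:400],None,fx=3,fy=3,interpolation=cv2.INTER_CUBIC))
E
```

```text
[ 0.46759445 -0.28679982  0.1038412 ] [-0.00007066  0.00003424 -1.        ] 18.378093850448273 [-0.35190941 -0.23970962 -2.55028758] [-0.00401226  0.03692847  0.01781042] 10.275
strap 3584 axis x,z at y=0 [ 0.065  -0.0053] slopes [0.0036 0.0007] rms 0.0005 y [-0.0168 -0.0163  0.0164  0.0169]
L 2501 axis x,z at y=0 [ 0.0649 -0.0053] slopes [0.005  0.0026] rms 0.0005 y [-0.0498 -0.0495 -0.0254 -0.0251]
R 2451 axis x,z at y=0 [ 0.0648 -0.0055] slopes [0.0055 0.0022] rms 0.0006 y [0.0251 0.0254 0.0494 0.0499]
both 4769 axis x,z at y=0 [ 0.0649 -0.0054] slopes [0.0047 0.0008] rms 0.0005 y [-0.0487 -0.0479  0.048   0.0487]
y range 6030 axis x,z at y=0 [ 0.0648 -0.0054] slopes [0.005  0.0007] rms 0.0007 y [-0.0506 -0.0494  0.0489  0.05  ]
d [-0.00012781 -0.00006943]
```

View pics/w9.png

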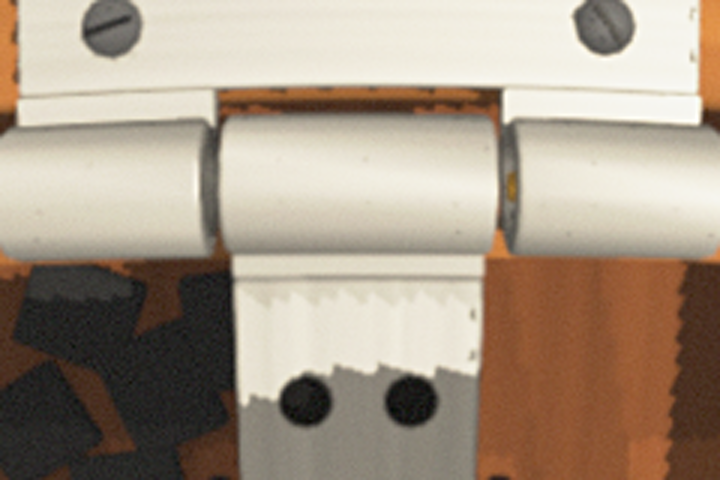

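View pics/side9.png

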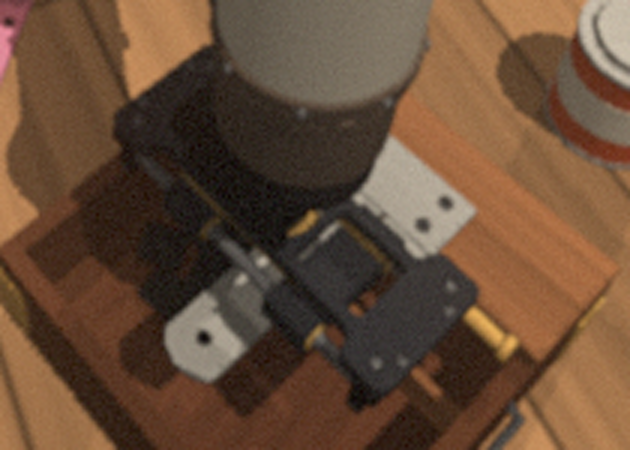

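The wrist crop shows the strap knuckle (219–497) centred in the gap (203–515), with clear space on both sides. The side crop shows the strap level out over the well, held only by the gripper, with the tins untouched. Measured misalignment is about 0.1 mm in x and z and there's no contact force, so I'll hand in.

```bash
python3 -c "
from h import *
print(order.close_job())"
```

```text
the job is handed in; nothing more can be done
None
```

The job is handed in: the strap's knuckle sits centred between the plate's knuckles with the holes lined up to about 0.1 mm by wrist-camera depth, the strap level over the well and held by the gripper alone, at about 10.3 s.

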